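Find the fullest tin in the carrier and hold it up

TASK

The three plain tins are locked into the wooden carrier by its carrying bow: first lift the bow out and hang it over the bar of the utensil rail, astride the bar with the bar under the wooden grip, and let go of it. Then heft the tins to find the heaviest, and finish holding that one up upright in the gripper, its base at least 15 cm above the worktop and clear of the carrier, bow and rail, with the other two standing in wells of the carrier and the bow still on the bar. Keep the tins upright and leave the other things on the worktop where they are.

Things in the scene. Friction and masses are not known exactly. Their poses are not given: they have to be found in the camera images.
- carrier: Fixed wooden carrier, 100 mm (x) by 272 mm (y); board 24 mm thick with three round wells in a row along y (at +76, 0, -76 mm), each 64 mm wide, 14 mm deep. At each end (y = +-125 mm) an end block 22 mm thick, 72 mm high, with a slot in its top (27 x 10 mm, floor 44 mm above the worktop) for a leg of the bow. Origin under its centre on the worktop, z up.
- well_left (a point): Centre of the floor of the well at the carrier's +y end, 10 mm above the worktop.
- well_middle (a point): Centre of the floor of the middle well, 10 mm above the worktop.
- well_right (a point): Centre of the floor of the well at the carrier's -y end, 10 mm above the worktop.
- bow: Loose bow, 0.24 kg, of 18 mm steel strip in its y-z plane: shoulders (top 59 mm above origin) reach to y = +-127 mm where legs 4 mm thick turn down to origin level; in the middle two uprights, 46 mm apart inside, carry a wooden grip. At the start its legs stand 28 mm deep in the carrier's slots, its y along the row, shoulders 4 mm above the lids; lift straight up. Origin midway between the feet.
- bow_grip (a point): Top centre of the bow's wooden grip, 123 mm above the bow's origin. The grip is a rounded block 24 mm wide (bow's x, the direction to pinch), 64 mm long (bow's y) and 34 mm tall.
- bow_seat (a point): Centre of the underside of the wooden grip, 89 mm above the bow's origin, midway between the two uprights: this rests on the bar when the bow hangs. Fingers that reach less than 34 mm below the grip's top do not meet the bar.
- rail: Fixed utensil rail: round steel bar, 14 mm thick, straight for 250 mm along its x (away from the robot), on two posts at x = +-140 mm that stand on a wooden foot 320 x 85 x 16 mm. A bottle opener and a measuring spoon hang on it at x = +90 to +112 mm (the far end). Origin under its centre on the worktop.
- rail_mid (a point): Top of the bar at its middle, 160 mm above the worktop; x along the bar, z up. The bow hangs across the bar (its y square to the bar), near the middle or anywhere on the straight part short of the hanging utensils.
- tin_1: One of three identical closed steel tins: cylinder 58 mm across, 85 mm tall, flat lid, no knob. They weigh 0.12 to 0.6 kg, the heaviest at least 0.15 kg more than the others; only weight tells them apart and which is heaviest varies. Stands in a well, lid 95 mm above the worktop; neighbours are 18 mm apart along the row, so grip the upper part across the row. Origin: centre of the underside, z up.
- tin_2: One of three identical closed steel tins: cylinder 58 mm across, 85 mm tall, flat lid, no knob. They weigh 0.12 to 0.6 kg, the heaviest at least 0.15 kg more than the others; only weight tells them apart and which is heaviest varies. Stands in a well, lid 95 mm above the worktop; neighbours are 18 mm apart along the row, so grip the upper part across the row. Origin: centre of the underside, z up.
- tin_3: One of three identical closed steel tins: cylinder 58 mm across, 85 mm tall, flat lid, no knob. They weigh 0.12 to 0.6 kg, the heaviest at least 0.15 kg more than the others; only weight tells them apart and which is heaviest varies. Stands in a well, lid 95 mm above the worktop; neighbours are 18 mm apart along the row, so grip the upper part across the row. Origin: centre of the underside, z up.
- mug: White ceramic mug, 73 x 98 x 66 mm with its handle, loose, a bystander to be left alone. Origin at its underside.
- jam_jar: Jam jar with a flat screw lid, 65 mm across, 97 mm tall, loose, a bystander to be left alone. Origin at its underside.
- food_tin: Small printed food tin, 57 mm across, 72 mm tall (not one of the three plain tins), loose, a bystander to be left alone. Origin at its underside.
- shaker: Salt shaker with a domed top, 44 mm across, 90 mm tall, loose, a bystander to be left alone. Origin at its underside.
There are look-alikes about, which are no part of the job. Leave any green, orange or purple look-alike of the tin_2 alone.

How it is judged (in metres and radians):
On the way:
1. the bow hangs over the bar of the rail and has been let go (z of bow_seat in the frame of rail_mid between -0.006 and 0.012 m and y of bow_seat in the frame of rail_mid between -0.026 and 0.026 m and x of bow_seat in the frame of rail_mid between -0.12 and 0.12 m and angle between bow's own z axis and vertical below 0.35 rad and contact force between bow and rail above 0.8 N and contact force between bow and the fingers below 0.05 N and contact force between bow and carrier below 0.05 N and linear speed of bow below 0.05 m/s), for 0.2 s.
At the end, for the whole second after the job is handed in: The heaviest tin is held still within 15 deg of upright, base over 14 cm above the worktop, clear of carrier, rail and bow; the other two stand in wells (within 10 mm), each loading the carrier under 3.4 N; the bow hangs at rest on the bar, bar under its grip, tilted under 20 deg, let go (all of step 1 and ((height (world z) of tin_1 above 0.14 m and angle between tin_1's own z axis and vertical below 0.26 rad and contact force between the fingers and tin_1 above 1 N and contact force between tin_1 and carrier below 0.05 N and contact force between tin_1 and rail below 0.05 N and contact force between tin_1 and bow below 0.05 N and linear speed of tin_1 below 0.05 m/s and ((distance between tin_2 and well_left below 0.01 m or distance between tin_2 and well_middle below 0.01 m or distance between tin_2 and well_right below 0.01 m) and angle between tin_2's own z axis and vertical below 0.1 rad and contact force between tin_2 and the fingers below 0.05 N) and contact force between each of tin_2, tin_3 and carrier below 3.4 N and ((distance between tin_3 and well_left below 0.01 m or distance between tin_3 and well_middle below 0.01 m or distance between tin_3 and well_right below 0.01 m) and angle between tin_3's own z axis and vertical below 0.1 rad and contact force between tin_3 and the fingers below 0.05 N)) or (height (world z) of tin_2 above 0.14 m and angle between tin_2's own z axis and vertical below 0.26 rad and contact force between the fingers and tin_2 above 1 N and contact force between tin_2 and carrier below 0.05 N and contact force between tin_2 and rail below 0.05 N and contact force between tin_2 and bow below 0.05 N and linear speed of tin_2 below 0.05 m/s and ((distance between tin_1 and well_left below 0.01 m or distance between tin_1 and well_middle below 0.01 m or distance between tin_1 and well_right below 0.01 m) and angle between tin_1's own z axis and vertical below 0.1 rad and contact force between tin_1 and the fingers below 0.05 N) and contact force between each of tin_1, tin_3 and carrier below 3.4 N and ((distance between tin_3 and well_left below 0.01 m or distance between tin_3 and well_middle below 0.01 m or distance between tin_3 and well_right below 0.01 m) and angle between tin_3's own z axis and vertical below 0.1 rad and contact force between tin_3 and the fingers below 0.05 N)) or (height (world z) of tin_3 above 0.14 m and angle between tin_3's own z axis and vertical below 0.26 rad and contact force between the fingers and tin_3 above 1 N and contact force between tin_3 and carrier below 0.05 N and contact force between tin_3 and rail below 0.05 N and contact force between tin_3 and bow below 0.05 N and linear speed of tin_3 below 0.05 m/s and ((distance between tin_1 and well_left below 0.01 m or distance between tin_1 and well_middle below 0.01 m or distance between tin_1 and well_right below 0.01 m) and angle between tin_1's own z axis and vertical below 0.1 rad and contact force between tin_1 and the fingers below 0.05 N) and contact force between each of tin_1, tin_2 and carrier below 3.4 N and ((distance between tin_2 and well_left below 0.01 m or distance between tin_2 and well_middle below 0.01 m or distance between tin_2 and well_right below 0.01 m) and angle between tin_2's own z axis and vertical below 0.1 rad and contact force between tin_2 and the fingers below 0.05 N)))); the arm keeps its last pose, push and grip.
It fails at once if a tin is tipped more than 35 degrees (angle between any of tin_1, tin_2, tin_3's own z axis and vertical above 0.6 rad).
It fails at once if a bystander (mug, jam jar, printed food tin, shaker) is moved more than 3 cm or tipped over (distance of any of mug, jam_jar, food_tin, shaker from where it was at the start of the episode above 0.03 m or angle between any of mug, jam_jar, food_tin, shaker's own z axis and vertical above 0.5 rad).
It also fails if it takes over 67 s, if anything falls off the work surface, if the arm or the gripper's body presses on something with over 40 N, if the wrist force passes 120 N, or if a joint passes its speed limit or range.

ROBOT

A 6-joint arm with a two-finger parallel gripper is mounted at the origin on a cart in front of the work surface, level with it; the furniture and walls round the work are solid. World frame = base frame: x ahead of the robot, y to its left, z up, the work surface at z = 0. Lengths are in m, angles in degrees, forces in N, time in s.
With the tool pointing down it reaches from about 0.325 to 0.85 m from the base axis. Payload 4.4 kg.
Tool frame: the origin (TCP) lies midway between the tips of the shut fingers; the grasp point (between the pads) lies 19 mm behind it (bot.hold_point_z is the distance from the TCP to the grasp point, in m); z points along the fingers, y is the line along which they close (so a half turn about z gives the same grasp; the last joint's range is limited). The gripper opens to 94 mm and grips with 3 to 60 N. Pads are 16 mm wide; open, the fingers measure 119 mm over their backs; the gripper's body (75 mm by 177 mm) begins 78 mm behind the grasp point.
Start: joints at [-73.195, 11.837, 88.321, -0, 79.842, -8.623], TCP at [0.247, -0.519, 0.205] pointing down, gripper open.
Joint ranges: [-156.59, 156.59], [-49.26, 127.26], [12.9, 141.05], [-63.56, 243.56], [4.71, 150.69], [-161.64, 161.64]. Speed limits (degrees/s): [159.86, 159.86, 180, 180, 180, 180].

INTERFACE

Orientations are given as [roll, pitch, yaw] about the fixed x, y, z axes, in that order (R = Rz(yaw) Ry(pitch) Rx(roll)).
In Python, from rig import bot, hand, observe, optics gives the robot as it stands. Calls block until the motion is done:
- bot.move_ptp(position, orientation): joint-space move of the TCP to a pose.
- bot.move_linear(position, v=0.15, orientation=None): straight line of the TCP; orientation=None keeps the orientation; v is the mean speed in m/s.
- bot.set_joints(angles): joint-space move.
- hand.let_go() and hand.close(grip_force=None): open the fingers fully, or close them until they stop; grip_force is the grip in N (None keeps the last).
- bot.pause(seconds).
- bot.inverse_kinematics(position, orientation): joint angles nearest the present ones, or None.
- observe(): the state.
- optics.grab_frame(name): name is "scene" or "top" or "wrist"; returns a dict with "frame" (420x560x3 uint8, red, green, blue), "mtx" (3x3 intrinsics, pixels), "eye" and "orientation" of the camera in the world; the wrist camera has in their place "T_tool_cam" (4x4, takes a point from camera to tool coordinates, whose origin is the TCP and whose axes are the flange's). Camera axes: x right, y up, looking along -z (the intrinsics and any distortion apply to the point x, -y, -z); pixel columns grow to the right and rows downward; lengths in m; the calibration is good to about 2 mm. A picture is of the moment at which its call begins: read the wrist's pose just before it. There is no depth.
A pose or a line that the arm cannot do raises bot.IKError and nothing moves.
- bot.finish_job(): hands the job in; it is judged then, once.
The state is a dict: "t": time; "joints": joint angles; "joint_vel": joint speeds; "effort": joint torques, N m; "tcp_pos": TCP position; "orientation": TCP orientation; "ft_force": force on the tool from outside, world axes, zero at the start; "ft_torque": the same for the moment, N m; "finger_gap": finger opening in m; "grip_force": force on a finger pad.
Only numpy, scipy, OpenCV 4.12 (cv2) and the standard library are available. Lean on these libraries where they do the work, as an engineer would, in place of code of your own. Each camera call takes 0.05 s, during which the arm holds its last target. There are 200 camera calls.

## Working session

There is one attempt and no reset: what is moved stays moved. The work goes in short steps, each a Python script; the robot and the scene stay as the last script left them, time stands still between calls to the robot, and variables do not carry over. Pictures are saved under pics/ and viewed, at most 10 in all, crops included, and the job is handed in when it is done.

```bash
mkdir -p pics; ls
python3 - <<'E'
from rig import bot,hand,observe,optics
import cv2,pickle
d={}
for n in("scene","top"):
    f=optics.grab_frame(n); d[n]=f; cv2.imwrite(f"pics/{n}0.png",f["frame"][:,:,::-1]); print(n,f["mtx"],f["eye"],f["orientation"],[k for k in f])
pickle.dump(d,open("f0.pkl","wb"))
print(observe())
E
```

```text
pics
scene [[387.78270165   0.         280.69285237]
 [  0.         387.78270165 199.73347397]
 [  0.           0.           1.        ]] [0.11894871 0.6139951  0.81205547] [ 4.62683373e+01 -6.43146980e-02 -1.44827765e+02] ['frame', 'mtx', 'eye', 'orientation']
top [[487.73200203   0.         280.44627269]
 [  0.         487.73200203 213.758627  ]
 [  0.           0.           1.        ]] [0.4341577  0.01278358 1.34725611] [  6.4860456   -0.26990138 -88.47943289] ['frame', 'mtx', 'eye', 'orientation']
{'t': 0.1, 'joints': array([-7.31950288e+01,  1.18804475e+01,  8.83944265e+01, -1.05635840e-03,
        7.98426248e+01, -8.62250601e+00]), 'joint_vel': array([-0.0278066 , -0.09504074, -0.22901562,  0.01149693, -0.0332042 ,
       -0.03155199]), 'effort': array([-2.33566561e-04, -3.71863389e+01, -2.82291931e+01,  6.99267536e-02,
        3.11058643e-02, -4.65532150e-05]), 'tcp_pos': array([ 0.24666455, -0.51860636,  0.20441433]), 'orientation': array([-1.79883673e+02, -1.65881735e-02,  2.54276478e+01]), 'ft_force': array([-0.13425298, -0.06174607,  0.13325986]), 'ft_torque': array([-0.00995117, -0.05056327, -0.01316393]), 'grip_force': 0.0, 'finger_gap': 0.0940620036280292}
```

View pics/scene0.png

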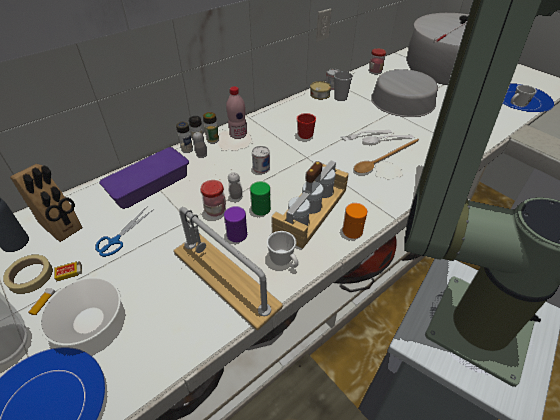

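View pics/top0.png

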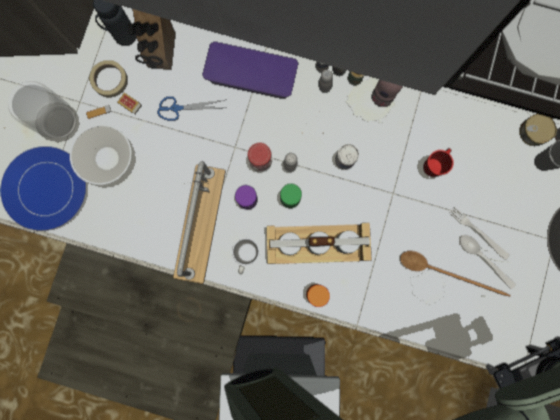

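The scene picture shows the carrier with the bow at (310,205), and the rail with its near post at (265,290) and far post at (185,220). In the top view the carrier is near (319,243), the bow grip at (321,241), and the bar runs from (203,165) to (186,275). The purple look-alike is at (246,197) and the mug at (245,250), both close to the rail.

```bash
cat > h.py <<'E'
import numpy as np,cv2
from scipy.spatial.transform import Rotation as R
def rot(f): return R.from_euler('xyz',f["orientation"],degrees=True).as_matrix()
def ray(f,px,z):
    u=np.linalg.solve(f["mtx"],[px[0],px[1],1.]); d=rot(f)@[u[0],-u[1],-u[2]]
    e=np.array(f["eye"]); return e+d*(z-e[2])/d[2]
def proj(f,P):
    c=rot(f).T@(np.array(P)-f["eye"]); q=f["mtx"]@[c[0],-c[1],-c[2]]; return q[:2]/q[2]
E
python3 - <<'E'
from h import *
import pickle
d=pickle.load(open("f0.pkl","rb")); f=d["top"]; im=f["frame"]
hsv=cv2.cvtColor(im,cv2.COLOR_RGB2HSV)
m=cv2.inRange(hsv,(10,70,90),(28,255,255)); m[:, :150]=0; m[300:]=0;m[:140]=0
n,l,s,c=cv2.connectedComponentsWithStats(m)
for i in range(1,n):
    if s[i,4]>60:
        r=cv2.minAreaRect(np.argwhere(l==i)[:,::-1].astype(np.float32)); print(s[i],r)
for nm,lo,hi in(("purple",(125,80,40),(150,255,255)),("green",(45,80,40),(80,255,255)),("orange",(5,200,150),(18,255,255)),("grip",(0,90,20),(14,255,130))):
    mm=cv2.inRange(hsv,lo,hi); mm[:,:170]=0; mm[:,380:]=0; mm[:150]=0;mm[310:]=0
    n,l,s,c=cv2.connectedComponentsWithStats(mm)
    for i in range(1,n):
        if s[i,4]>60: print(nm,s[i],c[i],ray(f,c[i],.09))
a=cv2.resize(im[150:290,165:265],None,fx=4,fy=4,interpolation=cv2.INTER_CUBIC)
b=cv2.resize(im[200:290,255:385],None,fx=3,fy=3,interpolation=cv2.INTER_CUBIC)
o=np.zeros((560,800,3),np.uint8); o[:560,:400]=a; o[:270,400:790]=b
o[270:560,400:800]=cv2.resize(d["scene"]["frame"][190:335,165:365],None,fx=2,fy=2)
cv2.imwrite("pics/crop1.png",o[:,:,::-1])
E
```

```text
[ 173  168   52  116 2415] ((198.57952880859375, 224.01544189453125), (30.784250259399414, 116.23675537109375), 10.988651275634766)
[361 223   9  14 116] ((365.0, 229.5), (13.0, 8.0), 90.0)
[ 267  225   93   38 1794] ((312.885009765625, 243.64437866210938), (36.45146942138672, 92.10911560058594), 89.25594329833984)
[362 245   9  15 127] ((366.0, 252.0), (14.0, 8.0), 90.0)
[400 251 109  45 628] ((454.60003662109375, 274.20001220703125), (114.47444152832031, 17.708751678466797), 18.43494987487793)
[306 284  24  16 305] ((317.5, 291.5), (15.0, 23.0), 90.0)
purple [235 186  22  22 367] [245.55858311 196.28337875] [0.62052734 0.10269085 0.09      ]
green [281 184  20  23 367] [290.34332425 195.00817439] [ 0.62706221 -0.01382182  0.09      ]
grip [309 237  25   9 135] [320.85185185 241.16296296] [ 0.50891893 -0.09539768  0.09      ]
```

View pics/crop1.png

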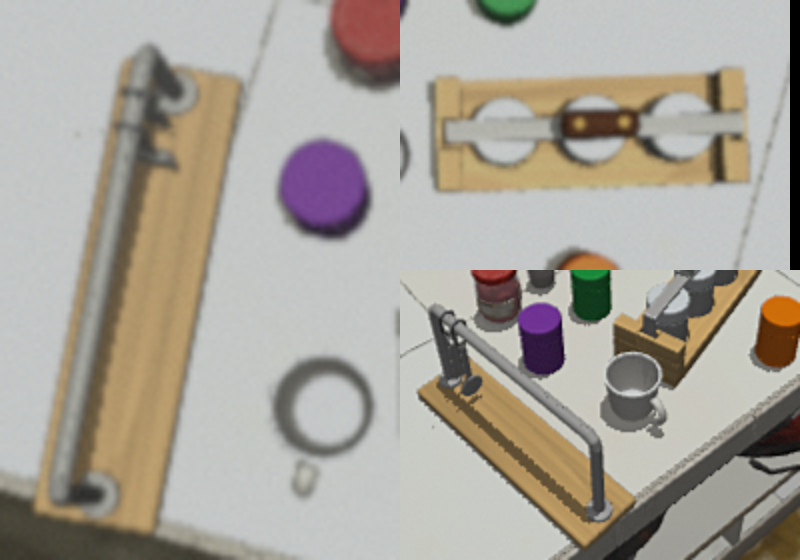

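The crop shows the bar's centreline from (202,164) to (181,272) in the full image and the rail foot's four corners. It also shows both carrier end blocks and the brown grip at about (321,241). The rail gap between the purple tin and the mug is clear.

Run:
```python
from h import *
import pickle
d=pickle.load(open("f0.pkl","rb")); f=d["top"]
A=lambda u,v:(165+u/4-.4,150+v/4-.4); B=lambda u,v:(255+(u-400)/3-.3,200+v/3-.3)
foot=[ray(f,A(*p),.016) for p in((125,57),(243,78),(158,530),(35,513))]; print("foot",np.mean(foot,0),np.round(foot,3))
e=(foot[0]+foot[1]-foot[2]-foot[3])/2; print("foot yaw",np.degrees(np.arctan2(e[1],e[0])),np.linalg.norm(e))
bar=[ray(f,A(*p),.153) for p in((135,110),(66,460))]; e=bar[0]-bar[1]; print("bar",bar,np.degrees(np.arctan2(e[1],e[0])))
L=np.mean([ray(f,B(*p),.072) for p in((435,77),(461,77),(463,190),(436,190))],0)
Rr=np.mean([ray(f,B(*p),.072) for p in((720,69),(743,68),(748,182),(721,184))],0)
e=L-Rr; print("carrier",(L+Rr)/2,np.linalg.norm(e),"yaw",np.degrees(np.arctan2(-e[0],e[1])))
print("grip",ray(f,B(599,123),.160))
# legs ends / scene view check
print("mug",ray(f,A(323,407),.066),"purple",ray(f,A(323,183),.085))
s=d["scene"]; 
for q in bar: print("scene px bar",proj(s,q))
c=(L+Rr)/2; print("scene grip",proj(s,[*ray(f,B(599,123),.160)[:2],.16]), "tins lids",[proj(s,[*(c+e/np.linalg.norm(e)*k)[:2],.095]) for k in(.076,0,-.076)])
```

```text
foot [0.55563322 0.23073147 0.016     ] [[0.719 0.249 0.016]
 [0.706 0.167 0.016]
 [0.394 0.212 0.016]
 [0.403 0.295 0.016]]
foot yaw -8.29699393276091 0.31690052382852957
bar [array([0.65611535, 0.21701875, 0.153     ]), array([0.43902978, 0.24910292, 0.153     ])] -8.407171102354631
carrier [ 0.50547106 -0.09050391  0.072     ] 0.24799520344243597 yaw 3.096750469734231
grip [ 0.50589587 -0.08979716  0.16      ]
mug [0.47835195 0.09990699 0.066     ] purple [0.62371885 0.10367884 0.085     ]
scene px bar [191.05452388 215.79315684]
scene px bar [255.53010026 268.45390946]
scene grip [314.04428825 169.34052312] tins lids [array([299.09604511, 203.77115579]), array([312.88615539, 187.51546019]), array([325.52890722, 172.61226354])]
```

Run:
```python
from rig import bot,hand,observe,optics
import cv2,numpy as np
g=[.5057,-.0901]; o=[180,0,93.1]
bot.move_ptp([*g,.23],o); bot.move_linear([*g,.138],v=.12); print(observe()["ft_force"])
hand.close(40); s=observe(); print(s["t"],s["finger_gap"],s["grip_force"],s["ft_force"])
bot.move_linear([*g,.2],v=.08); s=observe(); print(s["finger_gap"],s["ft_force"],s["ft_torque"])
bot.move_linear([*g,.29],v=.15); bot.pause(.3); s=observe(); print(s["t"],s["finger_gap"],s["ft_force"],s["ft_torque"])
f=optics.grab_frame("scene"); cv2.imwrite("pics/s1.png",f["frame"][:,:,::-1])
```

```text
[-0.33742132 -0.39573106  0.17598457]
3.9167 0.023979298635889042 39.98974800109863 [-0.25125034  0.01711022 -0.1076488 ]
0.023757299756049913 [ 0.01471612  0.07405454 -2.79306489] [-0.02338313 -0.08561129 -0.06167789]
5.8917 0.0240128158247757 [ 0.764391    0.84426751 -2.86206152] [-0.02786913 -0.10178902 -0.00996294]
```

View pics/s1.png

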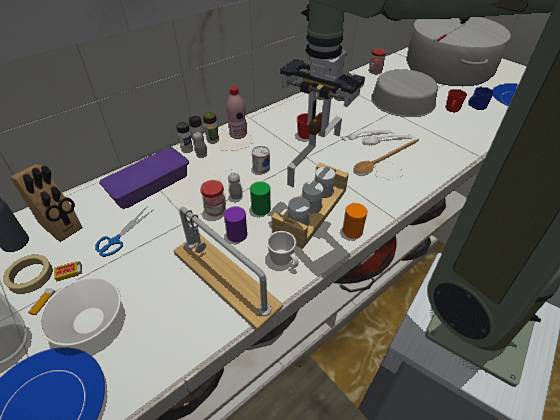

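The bow is out and held level by the gripper at (320,110), with the three tins still standing in the wells. Next I carry it over the bar.

Run:
```python
from rig import bot,hand,observe,optics
import cv2,numpy as np
p=[.5738,.2284]; o=[180,0,81.6]
bot.move_linear([*p,.295],v=.18,orientation=o)
bot.move_linear([*p,.185],v=.12); bot.pause(.2)
s=observe(); print(s["t"],s["tcp_pos"],s["finger_gap"],s["ft_force"],s["ft_torque"])
f=optics.grab_frame("scene"); cv2.imwrite("pics/s2.png",cv2.resize(f["frame"][90:310,140:400],None,fx=2.5,fy=2.5)[:,:,::-1])
```

```text
9.1667 [0.57443977 0.22856508 0.18614426] 0.02393411006036441 [-0.21499813 -0.0807731  -3.08317261] [-0.0398439  -0.02133764  0.08749389]
```

View pics/s2.png

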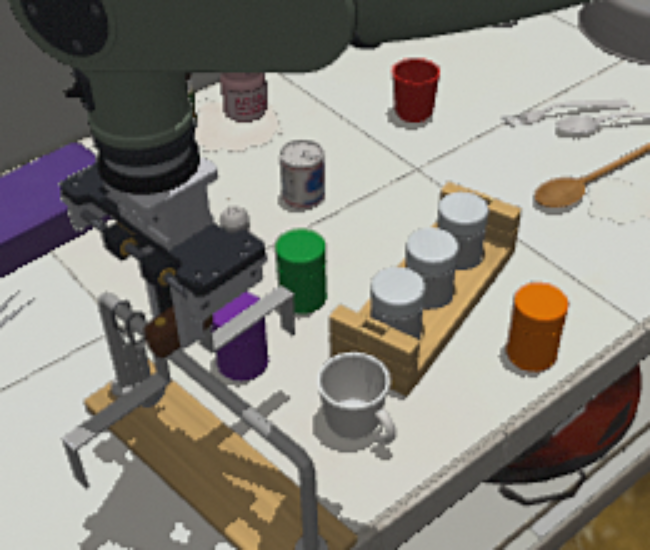

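The bow sits astride the bar with the grip above it at crop (165,335). Its near leg (290,320) is clear of the mug and the purple tin.

Run:
```python
from rig import bot,hand,observe,optics
import cv2,numpy as np
p=[.5738,.2284]
for z in(.171,.168,.166,.164,.162):
    bot.move_linear([*p,z],v=.06); s=observe(); print(z,s["tcp_pos"][2],s["ft_force"])
    if s["ft_force"][2]>-1: break
hand.let_go(); bot.pause(.2); s=observe(); print(s["t"],s["ft_force"])
bot.move_linear([*p,.28],v=.2); bot.pause(.1)
f=optics.grab_frame("scene"); cv2.imwrite("pics/s3.png",cv2.resize(f["frame"][150:310,140:300],None,fx=3.5,fy=3.5)[:,:,::-1])
```

```text
0.171 0.16975124391335 [ 0.77030776 -0.67187007 -1.92017088]
0.168 0.1678561512830648 [-0.54566037 -0.14257239 -1.70575633]
0.166 0.16591184099243708 [ 0.40300394 -0.12778692 -1.16566317]
0.164 0.1649376821972938 [-0.31703952 -0.11008228  2.46736996]
11.7083 [0.07607226 0.19183388 0.36291851]
```

View pics/s3.png

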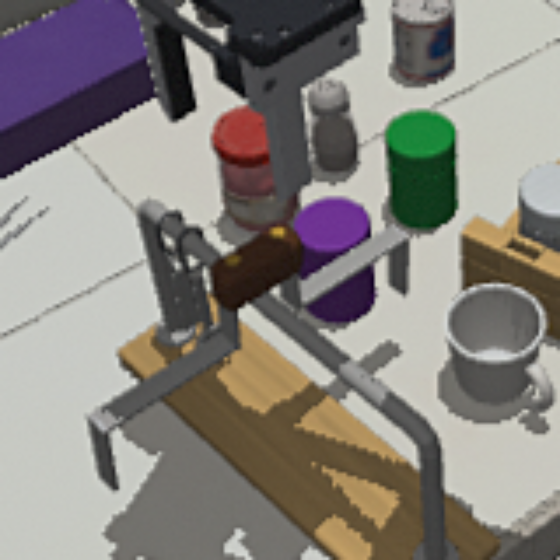

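The bow hangs level on the bar with its grip at crop (257,268), released and clear of the mug and purple tin. Next I heft the tins.

Run:
```python
from rig import bot,hand,observe,optics
import cv2,numpy as np
o=[180,0,93.1]; c=np.array([.5055,-.0905]); ey=np.array([-.054,.9985])
def fz(): 
    v=[]
    for _ in range(6): bot.pause(.05); v.append(observe()["ft_force"][2])
    return np.mean(v)
W=[]
for i,k in enumerate((.076,0,-.076)):
    p=c+k*ey
    if i==0: bot.move_ptp([*p,.2],o)
    else: bot.move_linear([*p,.15],v=.15)
    bot.move_linear([*p,.052],v=.12); z0=fz()
    hand.close(40); s=observe(); gp=s["finger_gap"]
    bot.move_linear([*p,.11],v=.08); bot.pause(.3); w=z0-fz(); W.append(w)
    print(i,w,gp,s["ft_force"],observe()["t"])
    if i==2 and w>max(W[:2])+1: break
    bot.move_linear([*p,.0525],v=.06); bot.pause(.1); print(observe()["ft_force"][2])
    hand.let_go(); bot.move_linear([*p,.15],v=.15)
s=observe();print(s["t"],s["tcp_pos"])
f=optics.grab_frame("scene"); cv2.imwrite("pics/s4.png",f["frame"][:,:,::-1])
```

```text
0 5.00476398058339 0.05728419437403484 [ 1.90828726  0.40536527 -1.12493581] 17.45
-5.459522798501418
1 2.636648447698525 0.05725347621708219 [ 1.18902235  0.69833334 -1.19635168] 24.2667
-1.5051954403980752
2 1.2212238815555496 0.057212263576860115 [ 1.09012579  0.78009671 -0.2011275 ] 31.0833
-1.3957672219342028
33.8333 [ 0.50890516 -0.16602398  0.14911273]
```

View pics/s4.png

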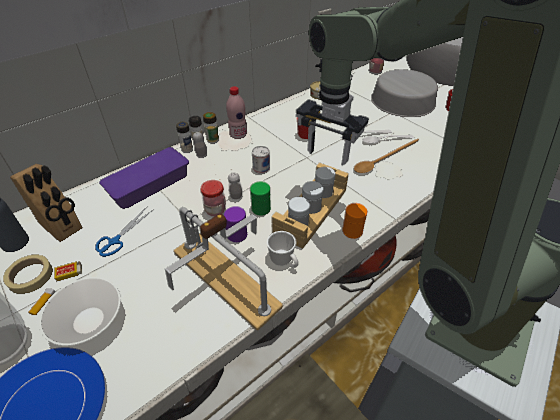

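All three tins are back in the wells at (298,207), (312,190) and (325,175), and the bow is still hanging. The left tin is the heaviest, at 5.0 N against 2.6 N and 1.2 N.

Run:
```python
from rig import bot,hand,observe,optics
import cv2,numpy as np
c=np.array([.5055,-.0905]); p=c+.076*np.array([-.054,.9985])
bot.move_linear([*p,.15],v=.15); bot.move_linear([*p,.052],v=.1)
hand.close(40); bot.move_linear([*p,.11],v=.08); bot.move_linear([*p,.23],v=.12); bot.pause(.6)
s=observe();print(s["t"],s["tcp_pos"],s["finger_gap"],s["grip_force"],s["ft_force"])
f=optics.grab_frame("scene"); cv2.imwrite("pics/s5.png",cv2.resize(f["frame"][90:310,140:400],None,fx=2.5,fy=2.5)[:,:,::-1])
```

```text
39.475 [ 0.50141122 -0.01461476  0.23000187] 0.05727830386376794 39.9987307714764 [ 0.05994678  0.55004048 -4.70252724]
```

View pics/s5.png

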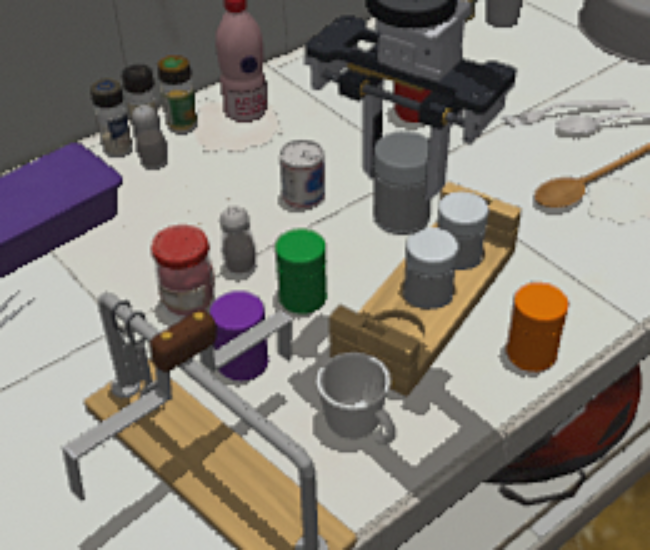

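The heaviest tin is held upright at crop (403,185), well above the carrier. The other two stand in their wells at (430,265) and (462,230), and the bow hangs on the bar at (185,340).

```bash
python3 -c "
from rig import bot
print(bot.finish_job())"
```

```text
the job is handed in; nothing more can be done
None
```

I handed the job in at about 40 s: the bow hangs released on the bar, the left-well tin (heaviest at about 0.5 kg) is held upright with its base about 19 cm up, and the other two stand in their wells; the hand-in gave no verdict.

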